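Seat a thumb-notch die in the bench punch

ROBOT

A 6-joint arm with a two-finger parallel gripper is mounted at the origin on the work surface. World frame = base frame: x ahead of the robot, y to its left, z up, the work surface at z = 0. Lengths are in m, angles in rad, forces in N, time in s.
With the tool pointing down it reaches from about 0.35 to 0.975 m from the base axis. Payload 4.9 kg.
Tool frame: the origin (TCP) lies midway between the tips of the shut fingers; the grasp point (between the pads) lies 19 mm behind it (manip.pinch_z is the distance from the TCP to the grasp point, in m); z points along the fingers, y is the direction in which the jaws open and shut (so a half turn about z gives the same grasp; the last joint's range is limited). The gripper opens to 85 mm and grips with 20 to 120 N. Pads are 22 mm wide; open, the fingers measure 114 mm over their backs; the gripper's body (76 mm by 85 mm) begins 54 mm behind the grasp point. The pads swing forward as they close: fully open they stand 13 mm farther back than shut.
Start: joints at [1.218, 0.053, 1.613, -0, 1.476, -0.119], TCP at [0.145, 0.608, 0.201] pointing down, gripper open.
Joint ranges: [-3.01, 3.01], [-1.01, 2.22], [0.06, 2.58], [-1.02, 4.17], [0.09, 2.62], [-3.14, 3.14]. Speed limits (rad/s): [2.57, 2.57, 3.14, 3.14, 3.14, 3.14].

INTERFACE

Orientations are given as a unit quaternion [w, x, y, z].
In Python, from plant import manip gives the robot as it stands.
- The arm moves only by the tool drive_tool, never from a script. Its argument "commands" is text: rows parted by semicolons, each of 5 numbers parted by spaces: the finger opening in mm, from 0 to 85.4, then the shift along the tool's x, y, z in units of 30 mm (1.0 is 30 mm), then the turn about the tool's z in degrees. A call has exactly 8 rows; each row shifts and turns the commanded pose from where the row before left it, along the tool's axes as they then stand; what a row does not reach is not made up. A row lasts 1/8 s, in which the tool goes at most 62.5 mm and 10.7 degrees, less where a joint would pass 70% of its speed; a pose out of reach is approached as far as the arm can. A call is refused whole if a number of a shift passes 1 or a number of a turn 10.7, either way. A call with a gripper value outside its range is refused whole. The fingers move at their own pace and stop on an object; the grip force is fixed at half the most. Time passes only in rows, so rows that do not move let the fingers close, or fill a call up. It gives the time, the measured TCP pose, the force and the opening at its end, in the units of the state.
- manip.state(): the state, without advancing time (a new reading comes with each control period).
- manip.grab_frame(name): name is "side" or "top" or "wrist"; returns the picture (384x512x3 uint8, red, green, blue); there is no depth.
- manip.camera_params(name): a dict with "fx", "fy", "cx", "cy" (pixels), "xyz" and "orientation" of the camera in the world. Camera axes: x right, y down, z forward; pixel columns grow to the right and rows downward; lengths in m; the calibration is good to about 2 mm. A picture is of the moment at which its call begins: read the wrist's pose just before it. camera_params takes no time and is no camera call; for the wrist camera it gives the pose at the moment of the call.
- manip.job_done(): hands the job in, once; it reports no verdict.
The state is a dict: "time": time; "joint_pos": joint angles; "joint_vel": joint speeds; "joint_efforts": joint torques, N m; "tool_pos": TCP position; "tool_rot": TCP orientation; "contact_force": force on the tool from outside, world axes, zero at the start; "ft_torque": the same for the moment, N m; "gripper_width": opening from 0.0 (shut) to 1.0 (fully open).
Only numpy, scipy, OpenCV 4.12 (cv2) and the standard library are available. Lean on these libraries where they do the work, as an engineer would, in place of code of your own. Each camera call takes 0.05 s, during which the arm holds its last target. There are 200 camera calls.

TASK

The bench punch's ram has stopped part-way down: twist the jog key on its control panel clockwise to its stop so that the ram rises, then let go so that the key springs back. Next take the thumb-notch die (the one with the single half-moon punch head, not the one with three round punches), lay it between the punch's rails and slide it in, punch end first, against the sprung ejector pin, without ramming it, until it is hard against the end stop. Finish while still holding the die pressed home there so that I can tighten the clamp, and leave the other die and everything else on the bench where it lies.

Things in the scene. Friction and masses are not known exactly. Their poses are not given: they have to be found in the camera images.
- punch: Fixed bench punch, grey cast base 330 x 280 mm; control panel on its -y side. x: the way the die slides in, z up; origin on the channel's centre line at bench height. In its frame (mm): steel die bed at z 50 from x -160 to 120; column x 35 to 135, y 71 to 146, up to z 213; motor x -55 to 45, y 73 to 151, z 141 to 232; paper table x 42 to 162, y -135 to -37, top z 64.
- mouth (a point): Near end of the channel's straight part, on the bed (punch frame x -40, y 0, z 50 mm); axes as the punch. Two rails 10 mm high, 44 mm apart inside, run from here to x 95 mm; towards the near end they flare from 44 to about 69 mm apart at x -83 mm. A clamp knob (top z 73 mm) stands left of the left rail at x 8 to 33, y 60 to 74 mm.
- end_stop: Hard steel stop block 32 x 60 x 34 mm at the far end of the channel; origin: bottom middle of the face that the die's nose meets (punch frame x = 120, y = 0, z = 50 mm); axes as the punch.
- ejector (a joint): Travel of the sprung ejector pin (m): 0 = out, the 12 mm round pin standing 16 mm out of the stop face, 8 mm above the bed; about 0.016 when a die's nose is against the stop. The spring pushes back with about 4 N at 0 and 9.6 N at 0.016.
- ram (a joint): Height of the ram (m): 0 = down, 0.020 = top. Its 25 mm round nose hangs from the head at punch x 75, y 0, underside at z 98 mm when down (blocks the die) and 118 mm at the top (8 mm over a die on the bed). The jog key drives it up; it stays up. The head above it spans punch x 49 to 101, y -29 to 81, z 138 to 213 mm.
- key (a joint): Angle of the spring-return jog key (rad), clockwise seen from above: 0 = sprung back, 1.05 = its stop. It takes about 0.1 N m at the start and 0.2 N m at the stop.
- key_grip (a point): Grip point of the jog key, on its vertical axis (punch frame x -85, y -100, z 90 mm): a grey bar 44 mm long, 12 mm thick, from z 66 to 99 mm, on a round skirt, on the panel (top z 60 mm). This point's x axis lies along the bar and turns with it; at joint 0 it is the punch's x axis. z up.
- notch_die: Thumb-notch die, loose, 0.35 to 0.57 kg: steel shoe 160 x 40 x 16 mm, nose end 34 mm wide. x from pull tab to nose, z up; origin: centre of its underside. Punch set 42 x 38 mm at x 14 to 56 mm, 60 mm high, a half-moon plate on top. Upright pull tab: x -80 to -36 mm, 14 mm thick in y, z 16 to 62 mm. Centre of mass near the origin. Fully home its origin is at punch x 40, y 0, z 50 mm.
- tab (a point): Grip point in the notch die's pull tab, 58 mm behind the die's origin and 45 mm above its underside; axes as the die.
- hole_die: The other die, same shoe, tab and size but with three small round punches in a row on its punch set (63 mm high): stays where it lies. Origin: centre of its underside, x from tab to nose.
- screwdriver: Screwdriver lying on the bench, 190 mm long; bystander.
- hex_key: L-shaped hex key, 95 x 35 mm, 6 mm thick, lying on the bench; bystander.
- oil_bottle: White oil bottle, 40 mm across, 105 mm high; bystander; origin at the centre of its underside.
- calendar_boards: Stack of calendar boards 150 x 105 x 30 mm; bystander.
- chip_bin: Grey open bin 110 x 85 x 45 mm; bystander.
- brush: Brush 170 mm long; bystander.
- wrench: Wrench 150 mm long; bystander.
- nose (a point): Middle of the notch die's nose face, 80 mm ahead of its origin and 8 mm above its underside; axes as the die.
Not all that is in view belongs to the job. What is shaped like the notch_die but blue or orange is not meant.

How it is judged:
By the outcome, as a careful person would: the job done as asked, in the order asked, and still so for the second after the job is handed in, while the arm keeps its last pose, push and grip.
It also fails if it takes over 72 s, if anything falls off the work surface, if the arm or the gripper's body presses on something with over 40 N, if the wrist force passes 120 N, or if a joint passes its speed limit or range.

## Working session

There is one attempt and no reset: what is moved stays moved. The work goes in short steps, Python scripts to look and compute and a tool call to move; the robot and the scene stay as the last step left them, time stands still between calls to the robot, and variables do not carry over. Pictures are saved under pics/ and viewed, about 8 in all and at most 12, crops included, and the job is handed in when it is done.

Besides the shell and the picture viewer there is one more tool, called after ">>>" by a JSON object that holds its "name" and its "arguments", one argument or row to a line. drive_tool: Moves the arm, as the interface text tells. Its arguments: {"type":"object","properties":{"commands":{"type":"string"}},"required":["commands"]}

```bash
mkdir -p pics; ls; cat > h.py <<'E'
import numpy as np, cv2
from scipy.spatial.transform import Rotation as R
from plant import manip
def rot(q): return R.from_quat([q[1],q[2],q[3],q[0]]).as_matrix()
def snap(n,f):
    p=manip.camera_params(n); im=manip.grab_frame(n); cv2.imwrite('pics/'+f+'.png',cv2.cvtColor(im,cv2.COLOR_RGB2BGR)); 
    np.save('pics/'+f+'.npy',p,allow_pickle=True); return im
def par(f): return np.load('pics/'+f+'.npy',allow_pickle=True).item()
def px2w(p,u,v,z):
    d=rot(p['orientation'])@np.array([(u-p['cx'])/p['fx'],(v-p['cy'])/p['fy'],1]); o=np.array(p['xyz']); return o+d*(z-o[2])/d[2]
def w2px(p,w):
    c=rot(p['orientation']).T@(np.array(w)-p['xyz']); return np.array([p['fx']*c[0]/c[2]+p['cx'],p['fy']*c[1]/c[2]+p['cy']])
E
python3 - <<'E'
from h import *
a=snap('top','top0');b=snap('side','side0')
cv2.imwrite('pics/top0b.png',cv2.resize(cv2.imread('pics/top0.png'),(800,600),interpolation=cv2.INTER_CUBIC))
print(par('top0'),par('side0'),manip.pinch_z,manip.state())
E
```

```text
pics
{'fx': 457.1249520247226, 'fy': 457.1249520247226, 'cx': 259.3624775156434, 'cy': 182.36055966710023, 'xyz': array([0.42629663, 0.00420011, 1.4530644 ]), 'orientation': array([ 0.01590302, -0.69996954,  0.71323621, -0.03292189])} {'fx': 467.5448360918792, 'fy': 467.5448360918792, 'cx': 255.7246126266829, 'cy': 191.9350023312822, 'xyz': array([-0.11263311, -0.84202888,  1.1731545 ]), 'orientation': array([-0.35009704,  0.87852184, -0.30094754,  0.12272737])} 0.0187 {'time': 0.1, 'joint_pos': array([ 1.21794380e+00,  5.33175204e-02,  1.61416968e+00, -1.92503174e-05,
        1.47599303e+00, -1.19015549e-01]), 'joint_vel': array([-0.00164927, -0.00192518, -0.0041941 ,  0.00127648,  0.00175211,
        0.00070302]), 'joint_efforts': array([-3.66280110e-04, -3.94900203e+01, -3.71363604e+01, -1.60820387e-04,
        3.88554996e-03,  4.25832255e-06]), 'tool_pos': array([0.14461734, 0.60739649, 0.19996171]), 'tool_rot': array([-2.11295454e-04,  1.16651326e-01,  9.93172481e-01, -9.19879106e-04]), 'contact_force': array([-0.58468263, -0.89650474, -0.13336249]), 'ft_torque': array([-0.00825934, -0.03065493, -0.02427664]), 'gripper_width': 1.000381037246467}
```

View pics/top0b.png

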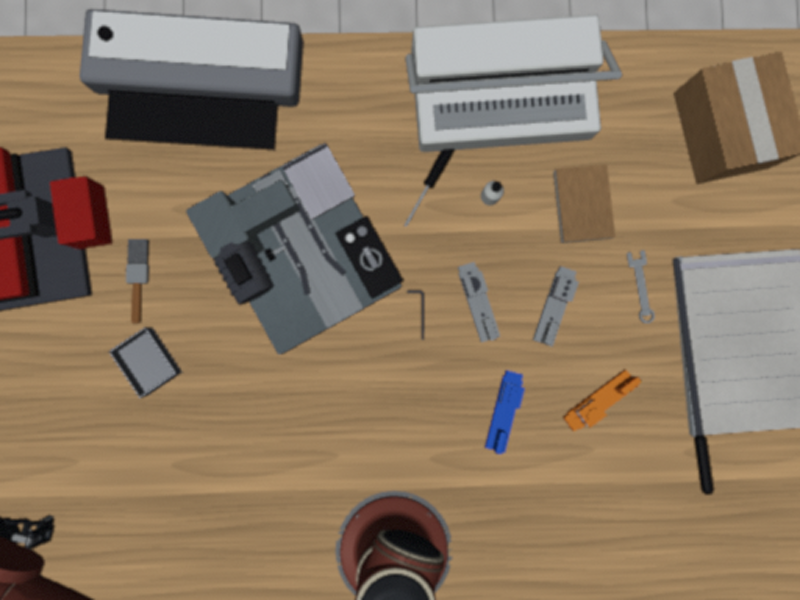

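View pics/side0.png

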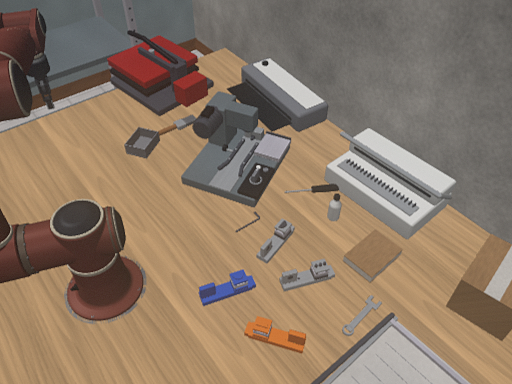

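The grey dies lie at about (478,302) and (556,305) in the enlarged top view. The left one seems to have a single half-moon and the right one three dots; the blue and orange ones are decoys. I'll confirm in an enlarged crop.

```bash
python3 - <<'E'
from h import *
im=cv2.imread('pics/top0.png')
a=cv2.resize(im[85:230,115:265],(600,580),interpolation=cv2.INTER_CUBIC)
cv2.imwrite('pics/c1.png',a)   # scale 4, origin (115,85)
a=cv2.resize(im[160:230,285:375],(810,630),interpolation=cv2.INTER_CUBIC)[:600,:800]
cv2.imwrite('pics/c2.png',a)   # scale 9, origin (285,160)
E
```

```text
(no output)
```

View pics/c1.png

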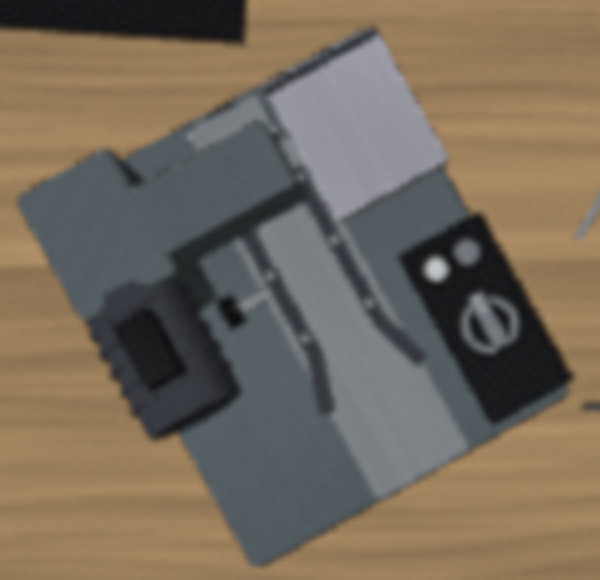

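View pics/c2.png

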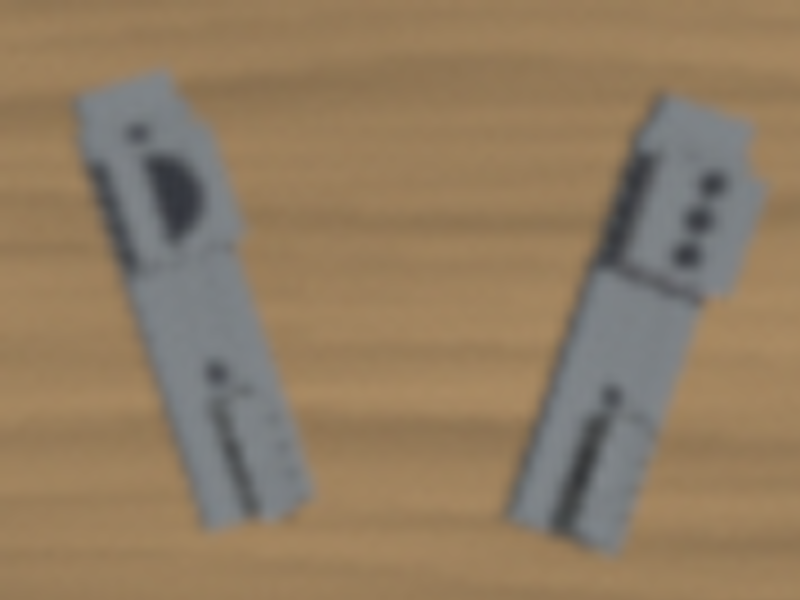

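c2 shows the left die with one half-moon (172,198), so that is the notch die. The right one has three round punches (700,220). c1 shows the key at (489,322), the table corners, and the bed's near end at (378,498)-(468,447).

```bash
cat >> h.py <<'E'
def T2(p,q): # p=(x,y,yaw), q local mm -> world m
    c,s=np.cos(p[2]),np.sin(p[2]); q=np.array(q)/1000; return np.array([p[0]+c*q[0]-s*q[1],p[1]+s*q[0]+c*q[1],q[2]])
E
python3 - <<'E'
from h import *
from scipy.optimize import least_squares
P=par('top0')
def fit(L,x0,o,s):
    f=lambda x:np.concatenate([w2px(P,T2(x,l))-(np.array(u)/s+o) for u,l in L])
    r=least_squares(f,x0,loss='soft_l1'); print(r.x,np.degrees(r.x[2]),np.round(r.fun,1)); return r.x
p=fit([((489,322),(-85,-100,99)),((380,30),(162,-135,64)),((268,97),(162,-37,64)),((447,160),(42,-135,64)),((342,220),(42,-37,64)),((423,472),(-160,0,50))],[.65,.2,.5],np.array([115,85]),4)
d=fit([((75,100),(80,17,16)),((168,70),(80,-17,16)),((205,530),(-80,20,16)),((312,500),(-80,-20,16)),((172,198),(35,0,58))],[.5,-.1,.25],np.array([285,160]),9)
print('key',T2(p,(-85,-100,90)),'mouth',T2(p,(-40,0,50)),'tab',T2(d,(-58,0,45)),'home tab',T2(p,(-18,0,95)))
np.save('p.npy',p);np.save('d.npy',d)
E
```

```text
[0.59962244 0.16238623 0.48063434] 27.538319011563523 [ 0.4  0.2 -0.4 -1.1 -0.6 -2.9  1.4  0.3 -0.6  0.4  0.2  1.3]
[ 0.48811099 -0.17797958  0.28319978] 16.226152096016246 [-0.1 -0.3 -0.2 -0.2 -0.   0.6  0.1  0.1  0.2 -0.2]
key [0.57048696 0.034417   0.09      ] mouth [0.56415437 0.14389256 0.05      ] tab [ 0.43242135 -0.19418648  0.045     ] home tab [0.58366181 0.15406408 0.095     ]
```

>>> {"name": "drive_tool", "arguments": {
  "commands": "85 -0.83 -1 -0.1 0;85 -0.83 -1 -0.1 0;85 -0.83 -1 -0.1 0;85 -0.83 -1 -0.1 0;85 -0.83 -1 -0.1 0;85 -0.83 -1 -0.1 0;85 -0.83 -1 -0.1 0;85 -0.83 -1 -0.1 0"
}}

```text
time: 1.1
tool_pos: [0.2831, 0.327, 0.2247]
tool_rot: [-0.0, 0.117, 0.993, -0.0]
contact_force: [0.2, 0.9, -0.6]
gripper_width: 0.994
```

>>> {"name": "drive_tool", "arguments": {
  "commands": "85 -0.83 -1 -0.1 0;85 -0.83 -1 -0.1 0;85 -0.83 -1 -0.1 0;85 -0.83 -1 -0.1 0;85 -0.83 -1 -0.1 0;85 -0.83 -1 -0.1 0;85 -0.83 -1 -0.1 0;85 -0.83 -1 -0.1 0"
}}

```text
time: 2.1
tool_pos: [0.4213, 0.0475, 0.2488]
tool_rot: [-0.0, 0.117, 0.993, 0.0]
contact_force: [-0.2, 0.6, 0.5]
gripper_width: 0.997
```

>>> {"name": "drive_tool", "arguments": {
  "commands": "85 0 0 0 -10.2;85 0 0 0 -10.2;85 0 0 0 -10.2;85 0 0 0 -10.2;85 -1 0 0 0;85 -1 0 0 0;85 0 0 0 0;85 0 0 0 0"
}}

```text
time: 3.1
tool_pos: [0.4738, 0.0762, 0.2486]
tool_rot: [-0.001, -0.237, 0.972, 0.0]
contact_force: [-0.8, 0.4, -0.1]
gripper_width: 0.996
```

```bash
cat >> h.py <<'E'
def togo(target,yawy=None):
    s=manip.state(); M=rot(s['tool_rot']); 
    print('t',round(s['time'],2),'tcp',np.round(s['tool_pos'],4),'yawy',round(np.degrees(np.arctan2(M[1,1],M[0,1])),2),'tilt',np.round(M[:,2],3),'F',np.round(s['contact_force'],1),'w',round(s['gripper_width'],3))
    if target is not None:
        d=M.T@(np.array(target)-s['tool_pos'])/0.03; print('units tool',np.round(d,2), 'world mm',np.round((np.array(target)-s['tool_pos'])*1000,1))
E
python3 - <<'E'
from h import *
p=np.load('p.npy')
togo(T2(p,(-85,-100,72)))
snap('wrist','w1')
P=par('w1'); print(P['xyz']);
for l in [(-85,-100,99),(-160,0,50),(162,-135,64),(42,-135,64),(42,-37,64)]: print(l,w2px(P,T2(p,l)))
E
```

```text
t 3.1 tcp [0.4738 0.0762 0.2486] yawy 117.41 tilt [-0.001 -0.    -1.   ] F [-0.8  0.4 -0.1] w 0.996
units tool [-2.23 -2.72  5.88] world mm [  96.6  -41.8 -176.6]
[0.41043366 0.04443869 0.42081766]
(-85, -100, 99) [189.01920242 223.95183333]
(-160, 0, 50) [269.06249719 156.59491787]
(162, -135, 64) [182.78554369 358.89505724]
(42, -135, 64) [176.6612286  294.36863611]
(42, -37, 64) [243.07747893 294.1671679 ]
```

View pics/w1.png

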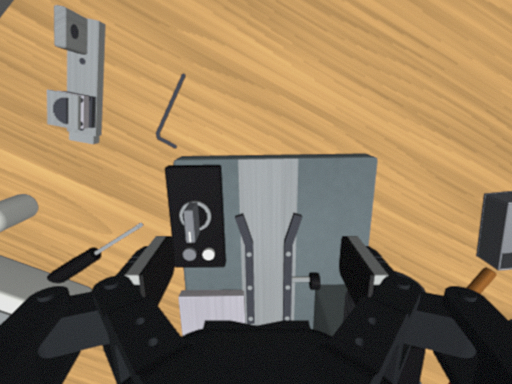

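```bash
python3 - <<'E'
from h import *
im=cv2.imread('pics/w1.png')
cv2.imwrite('pics/c3.png',cv2.resize(im[145:335,160:385],(792,669),interpolation=cv2.INTER_CUBIC)[:600])
E
```

```text
(no output)
```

View pics/c3.png

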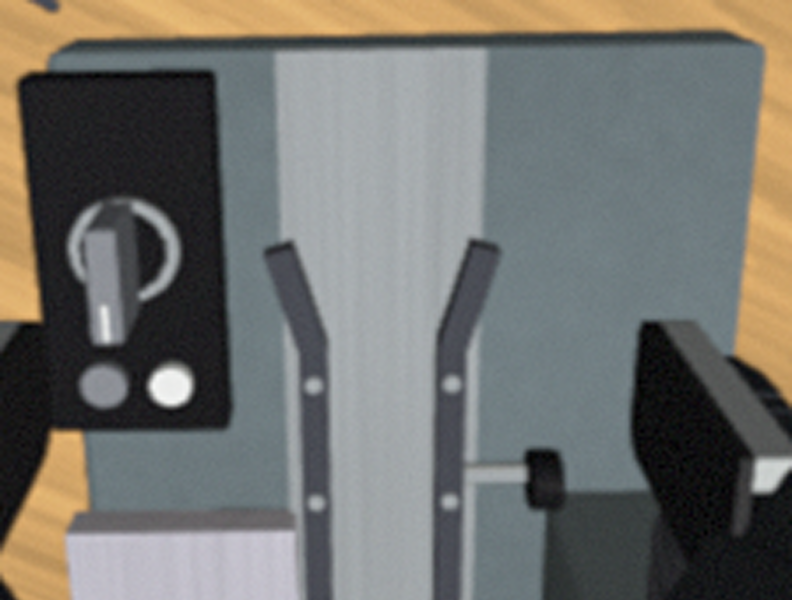

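>>> {"name": "drive_tool", "arguments": {
  "commands": "85 -0.56 -0.68 0.4 0;85 -0.56 -0.68 0.4 0;85 -0.56 -0.68 0.4 0;85 -0.55 -0.68 0.4 0;85 0 0 0.4 0;85 0 0 0.4 0;85 0 0 0 0;85 0 0 0 0"
}}

```text
time: 4.15
tool_pos: [0.5711, 0.035, 0.1777]
tool_rot: [0.0, -0.237, 0.971, -0.0]
contact_force: [0.5, 0.4, 0.3]
gripper_width: 0.995
```

```bash
python3 - <<'E'
from h import *
from scipy.optimize import least_squares
P=par('w1'); o=np.array([160,145]); p0=np.load('p.npy')
L=[((103,288),(-85,-100,99)),((328,337),(-40,-22,60)),((438,337),(-40,22,60)),((381,50),(-160,0,50)),((68,534),(42,-135,64)),((296,532),(42,-37,64))]
f=lambda x:np.concatenate([w2px(P,T2(x,l))-(np.array(u)/3.52+o) for u,l in L])
r=least_squares(f,p0,loss='soft_l1');print(p0,r.x,np.degrees(r.x[2]),np.round(r.fun,1))
p=r.x;np.save('p2.npy',p)
print(np.round(f(p0),1))
togo(T2(p,(-85,-100,71)))
E
```

```text
[0.59962244 0.16238623 0.48063434] [0.60010942 0.16445493 0.50087552] 28.698053114842025 [-0.1 -0.3  0.3  2.9  0.3  2.2 -0.4 -1.5 -0.8  0.   0.7 -0.7]
[-0.2 -2.9 -0.3  1.7 -0.3  1.6  0.8 -2.6 -2.7 -2.3 -1.  -2. ]
t 4.15 tcp [0.5711 0.035  0.1777] yawy 117.43 tilt [ 0.001 -0.    -1.   ] F [0.5 0.4 0.3] w 0.995
units tool [-0.08 -0.01  3.56] world mm [   2.4    0.9 -106.7]
```

>>> {"name": "drive_tool", "arguments": {
  "commands": "60 -0.08 0 0.89 -1;60 0 0 0.89 0;60 0 0 0.89 0;60 0 0 0.89 0;60 0 0 0 0;0 0 0 0 0;0 0 0 0 0;0 0 0 0 0"
}}

```text
time: 5.15
tool_pos: [0.5743, 0.0358, 0.0716]
tool_rot: [0.001, -0.245, 0.969, -0.0]
contact_force: [-0.1, 0.1, -0.4]
gripper_width: 0.062
```

>>> {"name": "drive_tool", "arguments": {
  "commands": "0 0 0 0 0;0 0 0 0 0;0 0 0 0 0;0 0 0 0 0;0 0 0 0 0;0 0 0 0 0;0 0 0 0 0;0 0 0 0 0"
}}

```text
time: 6.15
tool_pos: [0.5735, 0.0358, 0.0703]
tool_rot: [-0.0, -0.245, 0.969, -0.0]
contact_force: [-0.1, 0.8, -0.5]
gripper_width: 0.001
```

```bash
python3 - <<'E'
from h import *
togo(None); print(manip.state()['ft_torque'],manip.state()['joint_pos'])
snap('side','s1')
E
```

```text
t 6.15 tcp [0.5735 0.0358 0.0703] yawy 118.41 tilt [-0. -0. -1.] F [-0.1  0.8 -0.5] w 0.001
[-0.03538793  0.01609996  0.05663435] [-6.71265316e-02  5.05990998e-02  1.84229751e+00 -5.74263676e-05
  1.24869455e+00 -2.13367871e+00]
```

```bash
python3 - <<'E'
from h import *
snap('wrist','w2'); P=par('s1')
u=w2px(P,manip.state()['tool_pos']); print(u)
u=u.astype(int); a=cv2.imread('pics/s1.png')[u[1]-60:u[1]+40,u[0]-50:u[0]+50]
b=cv2.imread('pics/w2.png')[100:384,60:460]
cv2.imwrite('pics/c4.png',np.hstack([cv2.resize(a,(400,400),interpolation=cv2.INTER_CUBIC),np.vstack([cv2.resize(b,(400,284)),np.zeros((116,400,3),np.uint8)])]))
print(w2px(par('w2'),T2(np.load('p2.npy'),(-85,-100,99)))-[60,100])
E
```

```text
[254.57351858 177.72524263]
[194.46937673 140.05045669]
```

View pics/c4.png

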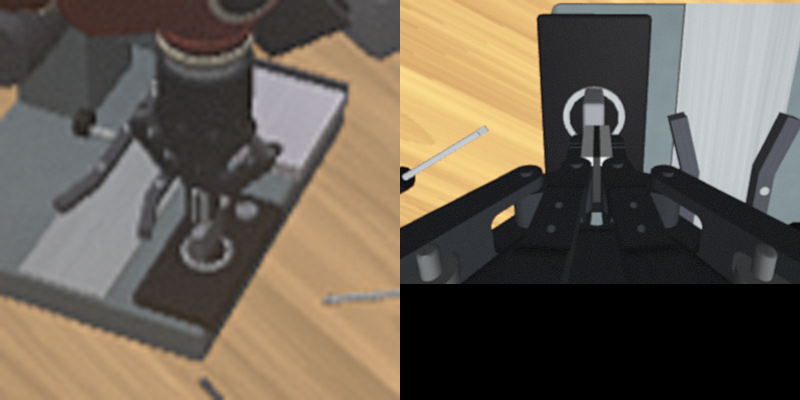

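```bash
python3 - <<'E'
from h import *
for pn in ['p.npy','p2.npy']:
  p=np.load(pn);P=par('w2');S=par('s1')
  print('tcp in punch mm',(rot([np.cos(p[2]/2),0,0,np.sin(p[2]/2)]).T@(manip.state()['tool_pos']-[p[0],p[1],0]))*1000)
  for l in [(-107,-100,99),(-63,-100,99),(-107,-106,99),(-107,-94,99),(-107,-100,66),(-85,-100,60),(-109,-100,60)]: print(l,(w2px(P,T2(p,l))-[60,100]+[400,0]).round(),'side',((w2px(S,T2(p,l))-[204,117])*4).round())
tc=manip.state()['tool_pos']
print(w2px(P,tc)-[60,100]+[400,0],w2px(P,tc+[0,0,.019])-[60,100]+[400,0])
a=cv2.imread('pics/w2.png')[170:320,200:320]
b=cv2.imread('pics/s1.png')[140:200,230:280]
cv2.imwrite('pics/c5.png',np.hstack([cv2.resize(a,(480,600),interpolation=cv2.INTER_CUBIC),cv2.resize(b,(320,600),interpolation=cv2.INTER_CUBIC)]))
E
```

```text
tcp in punch mm [ -81.69703591 -100.16571722   70.32426403]
(-107, -100, 99) [595.  97.] side [189. 238.]
(-63, -100, 99) [594. 169.] side [212. 204.]
(-107, -106, 99) [584.  97.] side [196. 240.]
(-107, -94, 99) [606.  97.] side [183. 236.]
(-107, -100, 66) [595.  81.] side [189. 266.]
(-85, -100, 60) [595. 110.] side [200. 254.]
(-109, -100, 60) [595.  76.] side [188. 273.]
tcp in punch mm [ -85.12817114 -100.07240715   70.32426403]
(-107, -100, 99) [594. 103.] side [192. 235.]
(-63, -100, 99) [595. 175.] side [213. 201.]
(-107, -106, 99) [583. 103.] side [198. 237.]
(-107, -94, 99) [605. 103.] side [185. 233.]
(-107, -100, 66) [594.  86.] side [192. 264.]
(-85, -100, 60) [595. 115.] side [202. 251.]
(-109, -100, 60) [595.  81.] side [191. 270.]
[594.60242275 120.12587053] [594.4370015  132.46237401]
```

View pics/c5.png

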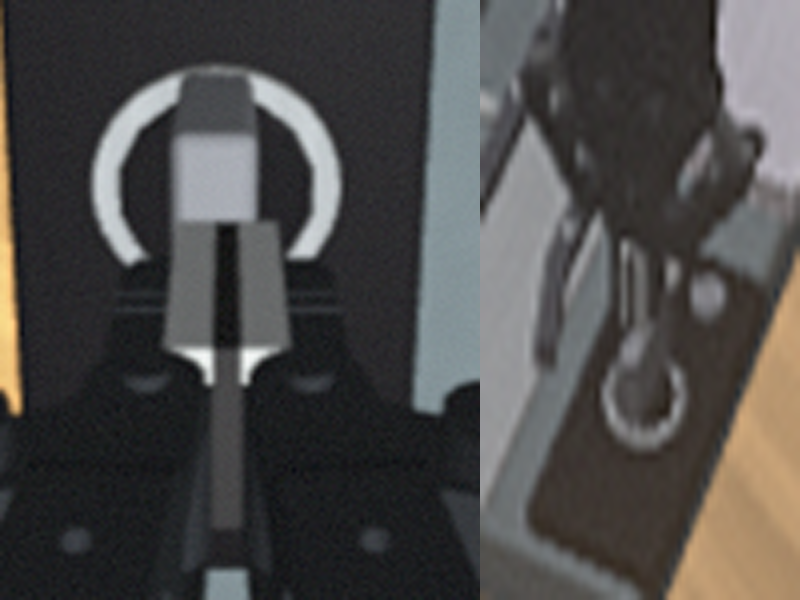

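The fingers read shut, yet the picture shows them right at the bar. I'll test with a small clockwise turn and read the moment.

>>> {"name": "drive_tool", "arguments": {
  "commands": "0 0 0 0 5;0 0 0 0 5;0 0 0 0 5;0 0 0 0 5;0 0 0 0 0;0 0 0 0 0;0 0 0 0 0;0 0 0 0 0"
}}

```text
time: 7.25
tool_pos: [0.5735, 0.0358, 0.0703]
tool_rot: [-0.0, -0.073, 0.997, 0.0]
contact_force: [-0.1, -0.4, -0.7]
gripper_width: 0.001
```

```bash
python3 - <<'E'
from h import *
togo(None); print(manip.state()['ft_torque'])
snap('wrist','w3')
a=cv2.imread('pics/w3.png')[130:330,150:370]
cv2.imwrite('pics/c6.png',cv2.resize(a,(660,600),interpolation=cv2.INTER_CUBIC))
E
```

```text
t 7.25 tcp [0.5735 0.0358 0.0703] yawy 98.42 tilt [-0.  0. -1.] F [-0.1 -0.4 -0.7] w 0.001
[ 0.04706767  0.00916942 -0.00051208]
```

View pics/c6.png

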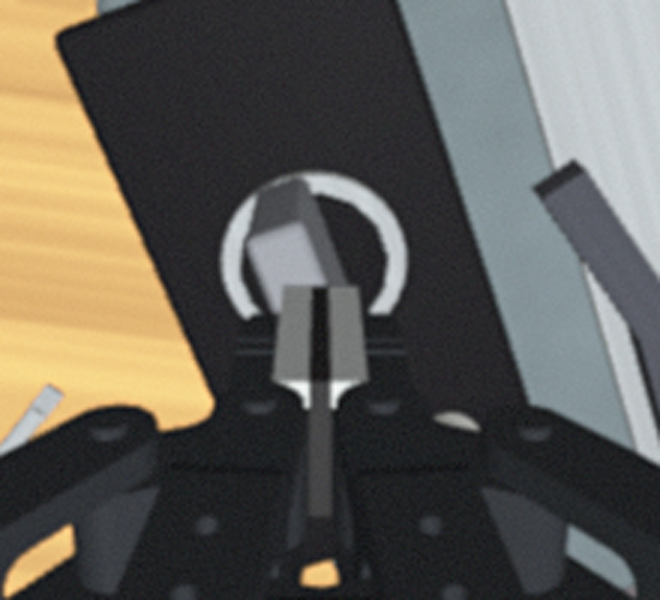

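c6 shows the key did not turn, with zero moment, and the fingertip edge at row about 226 sits above the bar top. So the tips really stand about 30 mm higher than the reported TCP. I'll lower in a small step and close to check.

>>> {"name": "drive_tool", "arguments": {
  "commands": "45 0 0 -0.1 0;45 0 0 0 -5;45 0 0 0 -5;45 0 0 0 -5;45 0 0 0.2 -5;45 0 0 0.2 0;45 0 0 0.2 0;45 0 0 0 0"
}}

```text
time: 8.3
tool_pos: [0.5729, 0.0358, 0.0545]
tool_rot: [-0.001, -0.245, 0.97, 0.0]
contact_force: [0.1, 0.4, 0.6]
gripper_width: 0.528
```

```bash
python3 - <<'E'
from h import *
togo(None)
E
```

```text
t 8.3 tcp [0.5729 0.0358 0.0545] yawy 118.37 tilt [-0.002  0.    -1.   ] F [0.1 0.4 0.6] w 0.528
```

>>> {"name": "drive_tool", "arguments": {
  "commands": "0 0 0 0 0;0 0 0 0 0;0 0 0 0 0;0 0 0 0 0;0 0 0 0 0;0 0 0 0 0;0 0 0 0 0;0 0 0 0 0"
}}

```text
time: 9.3
tool_pos: [0.5745, 0.0345, 0.056]
tool_rot: [0.001, -0.245, 0.969, -0.001]
contact_force: [2.9, -4.0, -0.1]
gripper_width: 0.119
```

>>> {"name": "drive_tool", "arguments": {
  "commands": "35 0 0 0 0;35 0 0 0 0;35 0 0 0.2 0;35 0 0 0.15 0;0 0 0 0 0;0 0 0 0 0;0 0 0 0 0;0 0 0 0 0"
}}

```text
time: 10.3
tool_pos: [0.5739, 0.0342, 0.0443]
tool_rot: [0.0, -0.245, 0.969, -0.002]
contact_force: [2.6, -5.9, -3.4]
gripper_width: 0.123
```

>>> {"name": "drive_tool", "arguments": {
  "commands": "0 0 0 0 0;0 0 0 0 9;0 0 0 0 9;0 0 0 0 9;0 0 0 0 9;0 0 0 0 9;0 0 0 0 9;0 0 0 0 9"
}}

```text
time: 11.3
tool_pos: [0.5742, 0.0355, 0.0444]
tool_rot: [0.001, 0.299, 0.954, -0.0]
contact_force: [3.6, -1.4, -4.8]
gripper_width: 0.127
```

```bash
python3 - <<'E'
from h import *
togo(None);print(manip.state()['ft_torque'])
E
```

```text
t 11.3 tcp [0.5742 0.0355 0.0444] yawy 55.19 tilt [ 0.002 -0.001 -1.   ] F [ 3.6 -1.4 -4.8] w 0.127
[-0.11829805 -0.62105134  1.23088518]
```

Gripped, and at the stop, with a 1.2 N m reaction. I'll hold there briefly while the ram rises, then release.

>>> {"name": "drive_tool", "arguments": {
  "commands": "0 0 0 0 0;0 0 0 0 0;0 0 0 0 0;0 0 0 0 0;0 0 0 0 0;0 0 0 0 0;0 0 0 0 0;0 0 0 0 0"
}}

```text
time: 12.3
tool_pos: [0.5741, 0.0355, 0.0444]
tool_rot: [0.001, 0.295, 0.955, -0.0]
contact_force: [6.0, -1.9, -6.3]
gripper_width: 0.131
```

>>> {"name": "drive_tool", "arguments": {
  "commands": "0 0 0 0 0;0 0 0 0 0;0 0 0 0 0;0 0 0 0 0;0 0 0 0 0;0 0 0 0 0;0 0 0 0 -1;0 0 0 0 -1"
}}

```text
time: 13.3
tool_pos: [0.5741, 0.0355, 0.0444]
tool_rot: [0.001, 0.279, 0.96, 0.0]
contact_force: [5.4, -2.3, -6.9]
gripper_width: 0.127
```

>>> {"name": "drive_tool", "arguments": {
  "commands": "85 0 0 0 0;85 0 0 0 0;85 0 0 0 0;85 0 0 0 0;85 0 0 -0.7 0;85 0 0 -0.9 0;85 0 0 -0.9 0;85 0 0 -0.9 0"
}}

```text
time: 14.3
tool_pos: [0.5739, 0.0359, 0.1496]
tool_rot: [0.001, 0.281, 0.96, 0.0]
contact_force: [0.3, -0.1, 0.2]
gripper_width: 0.994
```

```bash
python3 - <<'E'
from h import *
d=np.load('d.npy'); togo(T2(d,(-58,0,45)))
snap('wrist','w4'); snap('side','s2'); p=np.load('p2.npy')
u=w2px(par('w4'),T2(p,(-85,-100,80))).astype(int); v=w2px(par('s2'),T2(p,(75,0,110))).astype(int); print(u,v)
a=cv2.imread('pics/w4.png'); b=cv2.imread('pics/s2.png')[v[1]-50:v[1]+50,v[0]-40:v[0]+40]
cv2.imwrite('pics/c7.png',np.hstack([cv2.resize(a,(400,300)),cv2.resize(b,(240,300),interpolation=cv2.INTER_CUBIC)]))
E
```

```text
t 14.3 tcp [0.5739 0.0359 0.1496] yawy 57.41 tilt [ 0.002  0.    -1.   ] F [ 0.3 -0.1  0.2] w 0.994
units tool [-0.15 -9.01  3.48] world mm [-141.5 -230.1 -104.6]
[255 190] [246 132]
```

View pics/c7.png

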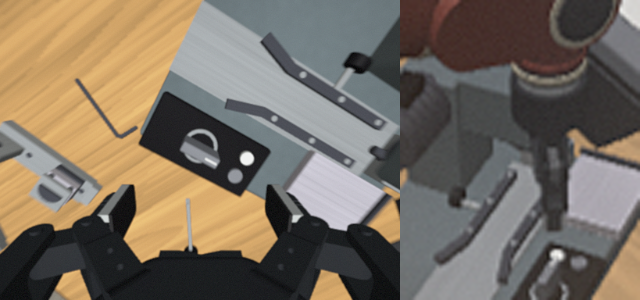

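Key is sprung back parallel to the rails; the ram is not visible. Now to the notch die.

>>> {"name": "drive_tool", "arguments": {
  "commands": "85 0 -1 0 0;85 0 -1 0 0;85 0 -1 0 0;85 0 -1 0 0;85 0 -1 0 0;85 0 -1 0 0;85 0 -1 0 0;85 0 -1 0 0"
}}

```text
time: 15.4
tool_pos: [0.4433, -0.1669, 0.1464]
tool_rot: [-0.0, 0.281, 0.96, 0.0]
contact_force: [0.2, -0.5, 1.1]
gripper_width: 0.998
```

>>> {"name": "drive_tool", "arguments": {
  "commands": "85 -0.15 -1 0 -9.8;85 0 0 0 -9.8;85 0 0 0 -9.8;85 0 0 0 -9.8;85 0 0 0 -9.6;85 0 0 0 0;85 0 0 0 0;85 0 0 0 0"
}}

```text
time: 16.4
tool_pos: [0.4318, -0.194, 0.1467]
tool_rot: [-0.0, -0.14, 0.99, 0.0]
contact_force: [-0.4, 0.1, 0.6]
gripper_width: 0.998
```

```bash
python3 - <<'E'
from h import *
d=np.load('d.npy'); togo(T2(d,(-58,0,45)))
snap('wrist','w5'); P=par('w5')
for l in [(-80,7,62),(-80,-7,62),(-36,7,62),(-36,-7,62),(-80,20,16),(-80,-20,16),(80,17,16)]: print(l,w2px(P,T2(d,l)).round(1), ((w2px(P,T2(d,l))-[150,100])*3).round())
cv2.imwrite('pics/c8.png',cv2.resize(cv2.imread('pics/w5.png')[100:300,150:380],(690,600),interpolation=cv2.INTER_CUBIC))
E
```

```text
t 16.4 tcp [ 0.4318 -0.194   0.1467] yawy 106.13 tilt [-0.  0. -1.] F [-0.4  0.1  0.6] w 0.998
units tool [-0.02 -0.01  3.39] world mm [   0.7   -0.2 -101.7]
(-80, 7, 62) [262.3 163.6] [337. 191.]
(-80, -7, 62) [247.1 163.6] [291. 191.]
(-36, 7, 62) [262.1 208.4] [336. 325.]
(-36, -7, 62) [247.6 208.4] [293. 325.]
(-80, 20, 16) [273.4 155.4] [370. 166.]
(-80, -20, 16) [236.4 155.5] [259. 166.]
(80, 17, 16) [269.1 283.8] [357. 551.]
```

View pics/c8.png

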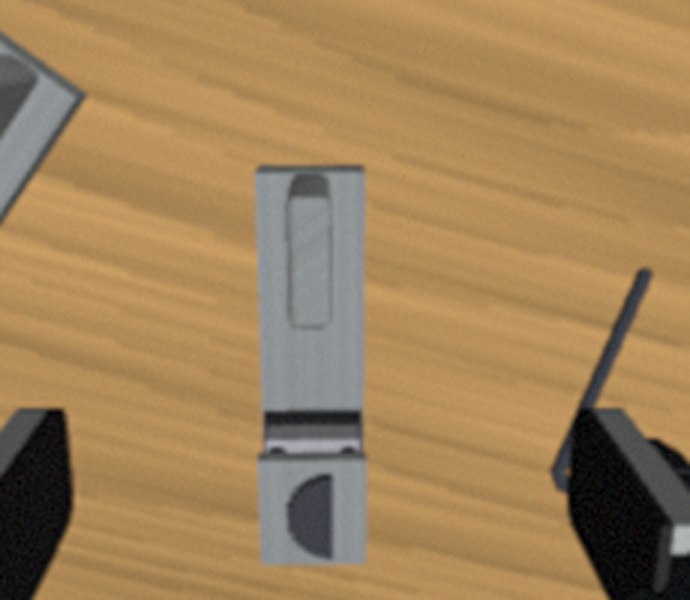

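>>> {"name": "drive_tool", "arguments": {
  "commands": "45 -0.03 -0.04 0.9 0;45 0 0 0.9 0;45 0 0 0.9 0;45 0 0 0.9 0;45 0 0 0.8 0;45 0 0 0.4 0;45 0 0 0.2 0;45 0 0 0 0"
}}

```text
time: 17.45
tool_pos: [0.4333, -0.1952, -0.0029]
tool_rot: [0.0, -0.141, 0.99, -0.0]
contact_force: [0.1, 0.4, 0.7]
gripper_width: 0.526
```

>>> {"name": "drive_tool", "arguments": {
  "commands": "0 0 0 0 0;0 0 0 0 0;0 0 0 0 0;0 0 0 0 0;0 0 0 0 0;0 0 0 0 0;0 0 0 0 0;0 0 0 0 0"
}}

```text
time: 18.45
tool_pos: [0.4339, -0.1958, -0.002]
tool_rot: [0.001, -0.141, 0.99, -0.001]
contact_force: [-0.5, -1.8, 6.1]
gripper_width: 0.158
```

```bash
python3 - <<'E'
from h import *
togo(None);print(manip.state()['ft_torque'])
E
```

```text
t 18.45 tcp [ 0.4339 -0.1958 -0.002 ] yawy 106.19 tilt [ 0.002 -0.001 -1.   ] F [-0.5 -1.8  6.1] w 0.158
[-0.1772991   0.13146214 -0.09624481]
```

>>> {"name": "drive_tool", "arguments": {
  "commands": "0 0 0 -0.3 0;0 0 0 -0.6 0;0 0 0 -0.8 0;0 0 0 -0.9 0;0 0 0 -0.9 0;0 0 0 -0.8 0;0 0 0 -0.5 0;0 0 0 -0.2 0"
}}

```text
time: 19.45
tool_pos: [0.4326, -0.1947, 0.1466]
tool_rot: [-0.0, -0.141, 0.99, 0.0]
contact_force: [-0.0, 0.2, -6.0]
gripper_width: 0.155
```

>>> {"name": "drive_tool", "arguments": {
  "commands": "0 -0.1 0.4 0 0;0 -0.3 0.8 0 0;0 -0.35 1 0 0;0 -0.35 1 0 0;0 -0.35 1 0 0;0 -0.35 1 0 0;0 -0.35 1 0 0;0 -0.3 0.9 0 0"
}}

```text
time: 20.45
tool_pos: [0.4426, 0.0321, 0.1451]
tool_rot: [-0.002, -0.141, 0.99, 0.001]
contact_force: [0.4, -0.3, -5.4]
gripper_width: 0.153
```

>>> {"name": "drive_tool", "arguments": {
  "commands": "0 -0.2 0.8 0 0;0 -0.1 0.5 0 0;0 0 0.2 0 -3.2;0 0 0 0 -5;0 0 0 0 -4;0 0 0 0 0;0 0 0 0 0;0 0 0 0 0"
}}

```text
time: 21.45
tool_pos: [0.4401, 0.0757, 0.1466]
tool_rot: [-0.0, -0.245, 0.97, 0.0]
contact_force: [-0.4, -0.4, -5.0]
gripper_width: 0.154
```

```bash
cat >> h.py <<'E'
PP=(.6014,.1629,np.radians(28.4))
def inp():
    s=manip.state(); c,q=np.cos(PP[2]),np.sin(PP[2]); v=s['tool_pos'][:2]-PP[:2]
    F=s['contact_force']; print('tcp punch mm',round(1e3*(c*v[0]+q*v[1]),1),round(1e3*(-q*v[0]+c*v[1]),1),'Fp',round(c*F[0]+q*F[1],1),round(-q*F[0]+c*F[1],1),round(F[2],1),'tau',np.round(s['ft_torque'],2))
E
python3 - <<'E'
from h import *
togo(T2(PP,(-183,0,50)));inp()
snap('wrist','w6'); P=par('w6'); s=manip.state(); M=rot(s['tool_rot'])
for n,l in [('tabtail',(-80,0,62)),('setfrontL',(14,19,60)),('setR',(14,-19,60)),('moon',(35,0,60)),('tail L',(-80,20,16)),('tailR',(-80,-20,16))]:
  # die frame: x=-toolx,y=tooly ; underside at TCP z+2mm
  w=s['tool_pos']+M@np.array([-(l[0]+58),l[1],-l[2]+1.])/1000; print(n,w2px(P,w).round())
p=PP
for l in [(-40,-22,60),(-40,22,60),(-83,-34.5,60),(-83,34.5,60),(-160,0,50)]: print(l,w2px(P,T2(p,l)).round())
cv2.imwrite('pics/c9.png',cv2.resize(cv2.imread('pics/w6.png')[60:384,90:420],(660,648),interpolation=cv2.INTER_CUBIC)[:600])
E
```

```text
t 21.45 tcp [0.4401 0.0757 0.1466] yawy 118.36 tilt [-0. -0. -1.] F [-0.4 -0.4 -5. ] w 0.154
units tool [-0.01 -0.    3.22] world mm [  0.3   0.1 -96.6]
tcp punch mm -183.3 0.0 Fp -0.6 -0.2 -5.0 tau [-0.16  0.22  0.02]
tabtail [254. 227.]
setfrontL [290. 390.]
setR [218. 390.]
moon [254. 420.]
tail L [289. 195.]
tailR [220. 195.]
(-40, -22, 60) [235. 312.]
(-40, 22, 60) [275. 312.]
(-83, -34.5, 60) [222. 277.]
(-83, 34.5, 60) [288. 277.]
(-160, 0, 50) [255. 205.]
```

>>> {"name": "drive_tool", "arguments": {
  "commands": "0 0 0 0.2 0;0 0 0 0.4 0;0 0 0 0.6 0;0 0 0 0.6 0;0 0 0 0.5 0;0 0 0 0.3 0;0 0 0 0.1 0;0 0 0 0 0"
}}

```text
time: 22.5
tool_pos: [0.4405, 0.0758, 0.066]
tool_rot: [0.0, -0.245, 0.969, -0.0]
contact_force: [0.6, 0.6, -5.7]
gripper_width: 0.156
```

```bash
python3 - <<'E'
from h import *
togo(T2(PP,(-183,0,50)));inp()
snap('wrist','w7'); snap('side','s7'); snap('top','t7'); P=par('w7')
for l in [(-40,-22,60),(-40,22,60),(-83,-34.5,60),(-83,34.5,60),(-160,0,50)]: print(l,w2px(P,T2(PP,l)).round(), w2px(par('t7'),T2(PP,l)).round(1))
a=cv2.resize(cv2.imread('pics/w7.png')[100:384,90:420],(413,355),interpolation=cv2.INTER_CUBIC)
q=cv2.imread('pics/t7.png')[100:190,150:250]; b=cv2.imread('pics/s7.png')[80:210,175:290]
q=cv2.resize(q,(380,342),interpolation=cv2.INTER_CUBIC); b=cv2.resize(b,(380,430),interpolation=cv2.INTER_CUBIC)[:258]
c=np.zeros((600,800,3),np.uint8); c[:355,:413]=a; c[:342,415:795]=q; c[342:600,415:795]=b
cv2.imwrite('pics/c9.png',c)
E
```

```text
t 22.5 tcp [0.4405 0.0758 0.066 ] yawy 118.41 tilt [ 0. -0. -1.] F [ 0.6  0.6 -5.7] w 0.156
units tool [0.   0.   0.53] world mm [ -0.1   0.1 -16. ]
tcp punch mm -182.9 -0.1 Fp 0.8 0.3 -5.7 tau [-0.13  0.27  0.04]
(-40, -22, 60) [228. 380.] [208.4 165.5]
(-40, 22, 60) [282. 380.] [195.7 172.6]
(-83, -34.5, 60) [211. 337.] [218.8 175.8]
(-83, 34.5, 60) [300. 337.] [199.  186.8]
(-160, 0, 50) [255. 241.] [221.5 203.4]
```

View pics/c9.png

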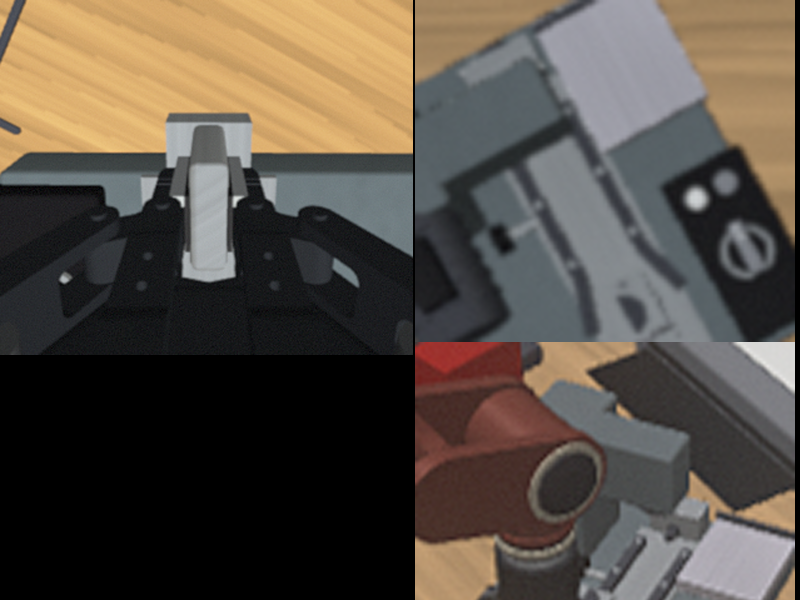

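Die is centred on the bed (its tail spans 167–250, the bed edges are at 141 and 276) and lies midway between the rail flares. The key is parallel to the rails. Laying it down.

>>> {"name": "drive_tool", "arguments": {
  "commands": "0 0 0 0.2 0;0 0 0 0.2 0;0 0 0 0.1 0;0 0 0 0.05 0;0 0 0 0.03 0;0 0 0 0.03 0;0 0 0 0.02 0;0 0 0 0 0"
}}

```text
time: 23.65
tool_pos: [0.4406, 0.0758, 0.0479]
tool_rot: [0.0, -0.245, 0.969, -0.0]
contact_force: [-6.0, -0.7, 3.4]
gripper_width: 0.156
```

```bash
python3 - <<'E'
from h import *
togo(None);inp()
E
```

```text
t 23.65 tcp [0.4406 0.0758 0.0479] yawy 118.41 tilt [ 0. -0. -1.] F [-6.  -0.7  3.4] w 0.156
tcp punch mm -182.9 -0.2 Fp -5.6 2.2 3.4 tau [-0.09  0.75  0.04]
```

>>> {"name": "drive_tool", "arguments": {
  "commands": "0 -0.15 0 0 0;0 -0.25 0 0 0;0 -0.3 0 0 0;0 -0.3 0 0 0;0 -0.3 0 0 0;0 -0.3 0 0 0;0 -0.2 0 0 0;0 0 0 0 0"
}}

```text
time: 24.65
tool_pos: [0.4893, 0.1017, 0.0479]
tool_rot: [0.002, -0.245, 0.969, -0.0]
contact_force: [0.9, -1.1, 1.7]
gripper_width: 0.154
```

```bash
python3 - <<'E'
from h import *
togo(None);inp()
E
```

```text
t 24.65 tcp [0.4893 0.1017 0.0479] yawy 118.41 tilt [ 0.003  0.    -1.   ] F [ 0.9 -1.1  1.7] w 0.154
tcp punch mm -127.7 -0.5 Fp 0.3 -1.4 1.7 tau [-0.06  0.05  0.03]
```

>>> {"name": "drive_tool", "arguments": {
  "commands": "0 -0.2 0 0 0;0 -0.3 0 0 0;0 -0.35 0 0 0;0 -0.35 0 0 0;0 -0.35 0 0 0;0 -0.3 0 0 0;0 -0.15 0 0 0;0 0 0 0 0"
}}

```text
time: 25.65
tool_pos: [0.5412, 0.1299, 0.0479]
tool_rot: [0.001, -0.245, 0.969, -0.0]
contact_force: [-2.5, -1.4, 4.7]
gripper_width: 0.155
```

```bash
python3 - <<'E'
from h import *
togo(None);inp()
E
```

```text
t 25.65 tcp [0.5412 0.1299 0.0479] yawy 118.4 tilt [ 0.001 -0.    -1.   ] F [-2.5 -1.4  4.7] w 0.155
tcp punch mm -68.6 -0.4 Fp -2.9 -0.0 4.7 tau [-0.29  0.51 -0.01]
```

>>> {"name": "drive_tool", "arguments": {
  "commands": "0 -0.14 0 0 0;0 -0.14 0 0 0;0 -0.14 0 0 0;0 -0.14 0 0 0;0 -0.14 0 0 0;0 -0.14 0 0 0;0 -0.12 0 0 0;0 0 0 0 0"
}}

```text
time: 26.65
tool_pos: [0.5662, 0.1434, 0.048]
tool_rot: [0.0, -0.245, 0.969, -0.0]
contact_force: [-5.1, -2.7, 5.9]
gripper_width: 0.154
```

>>> {"name": "drive_tool", "arguments": {
  "commands": "0 -0.06 0 0 0;0 -0.06 0 0 0;0 -0.06 0 0 0;0 -0.06 0 0 0;0 -0.06 0 0 0;0 -0.06 0 0 0;0 -0.04 0 0 0;0 0 0 0 0"
}}

```text
time: 27.65
tool_pos: [0.5747, 0.1481, 0.0479]
tool_rot: [-0.002, -0.245, 0.969, -0.001]
contact_force: [-13.5, -6.8, 11.9]
gripper_width: 0.152
```

```bash
python3 - <<'E'
from h import *
togo(None);inp()
E
```

```text
t 27.65 tcp [0.5747 0.1481 0.0479] yawy 118.41 tilt [-0.004 -0.003 -1.   ] F [-13.5  -6.8  11.9] w 0.152
tcp punch mm -30.5 -0.4 Fp -15.1 0.4 11.9 tau [-0.83  1.57  0.09]
```

>>> {"name": "drive_tool", "arguments": {
  "commands": "0 -0.04 0 0 0;0 -0.04 0 0 0;0 -0.04 0 0 0;0 -0.04 0 0 0;0 -0.04 0 0 0;0 -0.03 0 0 0;0 0 0 0 0;0 0 0 0 0"
}}

```text
time: 28.65
tool_pos: [0.5801, 0.151, 0.048]
tool_rot: [-0.003, -0.245, 0.969, -0.001]
contact_force: [-17.4, -8.0, 13.2]
gripper_width: 0.158
```

```bash
python3 - <<'E'
from h import *
togo(None);inp()
E
```

```text
t 28.65 tcp [0.5801 0.151  0.048 ] yawy 118.41 tilt [-0.006 -0.004 -1.   ] F [-17.4  -8.   13.2] w 0.158
tcp punch mm -24.4 -0.4 Fp -19.1 1.2 13.2 tau [-0.93  1.83  0.06]
```

>>> {"name": "drive_tool", "arguments": {
  "commands": "0 -0.03 0 0 0;0 -0.03 0 0 0;0 -0.03 0 0 0;0 -0.03 0 0 0;0 -0.03 0 0 0;0 0 0 0 0;0 0 0 0 0;0 0 0 0 0"
}}

```text
time: 29.65
tool_pos: [0.5837, 0.1529, 0.048]
tool_rot: [-0.004, -0.245, 0.969, -0.001]
contact_force: [-17.6, -9.6, 14.6]
gripper_width: 0.156
```

```bash
python3 - <<'E'
from h import *
togo(None);inp()
E
```

```text
t 29.65 tcp [0.5837 0.1529 0.048 ] yawy 118.4 tilt [-0.007 -0.004 -1.   ] F [-17.6  -9.6  14.6] w 0.156
tcp punch mm -20.4 -0.4 Fp -20.0 -0.1 14.6 tau [-1.1   2.04  0.02]
```

>>> {"name": "drive_tool", "arguments": {
  "commands": "0 -0.02 0 0 0;0 -0.02 0 0 0;0 -0.02 0 0 0;0 -0.02 0 0 0;0 -0.02 0 0 0;0 0 0 0 0;0 0 0 0 0;0 0 0 0 0"
}}

```text
time: 30.65
tool_pos: [0.5854, 0.1538, 0.0479]
tool_rot: [-0.005, -0.245, 0.969, -0.001]
contact_force: [-20.9, -10.7, 17.3]
gripper_width: 0.155
```

```bash
python3 - <<'E'
from h import *
togo(None);inp()
E
```

```text
t 30.65 tcp [0.5854 0.1538 0.0479] yawy 118.4 tilt [-0.01  -0.005 -1.   ] F [-20.9 -10.7  17.3] w 0.155
tcp punch mm -18.4 -0.4 Fp -23.5 0.5 17.3 tau [-1.41  2.67 -0.08]
```

>>> {"name": "drive_tool", "arguments": {
  "commands": "0 -0.02 0 0 0;0 -0.02 0 0 0;0 -0.02 0 0 0;0 -0.02 0 0 0;0 0 0 0 0;0 0 0 0 0;0 0 0 0 0;0 0 0 0 0"
}}

```text
time: 31.65
tool_pos: [0.5852, 0.1538, 0.0479]
tool_rot: [-0.009, -0.245, 0.969, -0.002]
contact_force: [-28.6, -16.4, 23.0]
gripper_width: 0.155
```

```bash
python3 - <<'E'
from h import *
togo(None);inp()
E
```

```text
t 31.65 tcp [0.5852 0.1538 0.0479] yawy 118.39 tilt [-0.016 -0.008 -1.   ] F [-28.6 -16.4  23. ] w 0.155
tcp punch mm -18.6 -0.3 Fp -32.9 -0.8 23.0 tau [-2.23  3.93 -0.17]
```

>>> {"name": "drive_tool", "arguments": {
  "commands": "0 0 0 0 0;0 0 0 0 0;0 0 0 0 0;0 0 0 0 0;0 0 0 0 0;0 0 0 0 0;0 0 0 0 0;0 0 0 0 0"
}}

```text
time: 32.65
tool_pos: [0.5852, 0.1538, 0.0478]
tool_rot: [-0.009, -0.245, 0.969, -0.002]
contact_force: [-29.4, -15.2, 22.5]
gripper_width: 0.155
```

```bash
python3 - <<'E'
from h import *
togo(None);inp()
# numeric check: tail edge of die (bright shoe vs bed) in wrist view: projected tail vs image
snap('wrist','w9'); P=par('w9'); g=cv2.cvtColor(cv2.imread('pics/w9.png'),cv2.COLOR_BGR2GRAY).astype(int)
print('pred tail top row if home',w2px(P,T2(PP,(-40,0,66))),'bottom',w2px(P,T2(PP,(-40,0,50))),'5mm short',w2px(P,T2(PP,(-45,0,66))))
c=[int(w2px(P,T2(PP,(-40,y,66)))[0]) for y in (-15,15)]
for k in c: print(k,list(g[170:225,k-1:k+2].mean(1).astype(int)))
E
```

```text
t 32.65 tcp [0.5852 0.1538 0.0478] yawy 118.4 tilt [-0.016 -0.008 -1.   ] F [-29.4 -15.2  22.5] w 0.155
tcp punch mm -18.6 -0.3 Fp -33.1 0.6 22.5 tau [-2.17  3.89 -0.16]
pred tail top row if home [254.98850958 196.84483317] bottom [255.07333163 189.51506335] 5mm short [254.9717904  188.43700088]
228 [np.int64(223), np.int64(225), np.int64(224), np.int64(223), np.int64(225), np.int64(223), np.int64(224), np.int64(224), np.int64(224), np.int64(224), np.int64(223), np.int64(223), np.int64(224), np.int64(224), np.int64(223), np.int64(224), np.int64(225), np.int64(225), np.int64(224), np.int64(226), np.int64(218), np.int64(172), np.int64(125), np.int64(116), np.int64(118), np.int64(118), np.int64(117), np.int64(120), np.int64(163), np.int64(220), np.int64(226), np.int64(225), np.int64(223), np.int64(224), np.int64(223), np.int64(224), np.int64(224), np.int64(225), np.int64(223), np.int64(225), np.int64(224), np.int64(224), np.int64(224), np.int64(223), np.int64(224), np.int64(223), np.int64(224), np.int64(223), np.int64(224), np.int64(224), np.int64(224), np.int64(224), np.int64(223), np.
[... 156 characters left out ...]
nt64(228), np.int64(227), np.int64(227), np.int64(227), np.int64(228), np.int64(228), np.int64(228), np.int64(228), np.int64(228), np.int64(228), np.int64(229), np.int64(230), np.int64(223), np.int64(174), np.int64(129), np.int64(119), np.int64(122), np.int64(123), np.int64(120), np.int64(122), np.int64(168), np.int64(225), np.int64(230), np.int64(227), np.int64(226), np.int64(227), np.int64(227), np.int64(226), np.int64(227), np.int64(227), np.int64(227), np.int64(227), np.int64(227), np.int64(227), np.int64(226), np.int64(227), np.int64(227), np.int64(227), np.int64(227), np.int64(227), np.int64(227), np.int64(227), np.int64(226), np.int64(228), np.int64(228), np.int64(228), np.int64(221)]
```

The tail edge sits within about 1 mm of its predicted home position, square and flat. Handing in.

```bash
python3 -c "
from plant import manip
print(manip.job_done())"
```

```text
the job is handed in; nothing more can be done
None
```

The notch die is in the punch, hard against the end stop. I handed the job in at about 33 s with the arm still gripping the tab and pressing it home, so you can tighten the clamp.

**Key:** I turned it clockwise about 63° to its stop, where it pushed back with about 1.2 N m, and held it there for 2 s. After I let go, it sprang back parallel to the rails.

**Die:** I took the grey die with the single half-moon, laid it between the rails and slid it in slowly.

**Last checks:**
- **At the stop:** another 2.4 mm of push moved the die no further, and the force rose from 23 N to 33 N. It stayed steady for the next second.
- **Position:** the camera put the die's tail within about 1 mm of its home position, square and flat.

**What disagreed or was not checked:**
- **Finger height:** the real fingertips sit about 33 mm higher than the reported position. My first grip closed just above the key and missed it, and a test turn there moved nothing. I worked around this by commanding lower positions.
- **Ram:** I never saw it directly. I know it rose only because the punch set went past where the lowered ram would have blocked it.
- **Press:** the push tilts the tool by about 1°, with about 22 N of upward reaction at the wrist.
- **Other items:** I touched nothing else on the bench, but took no final picture of it.

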